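Open the taller of two glazed sample cabinets

ROBOT

A 6-joint arm with a two-finger parallel gripper is mounted at the origin on a cart in front of the work surface, level with it; the furniture and walls round the work are solid. World frame = base frame: x ahead of the robot, y to its left, z up, the work surface at z = 0. Lengths are in mm, angles in rad, forces in N, time in s.
With the tool pointing down it reaches from about 350 to 775 mm from the base axis. Payload 7.3 kg.
Tool frame: the origin (TCP) lies at the very end of the fingers, on their centre line; the grasp point (between the pads) lies 19 mm behind it (bot.grip_point_offset is the distance from the TCP to the grasp point, in mm); z points along the fingers, y is the line along which they close (so a half turn about z gives the same grasp; the last joint's range is limited). The gripper opens to 92 mm and grips with 3 to 60 N. Pads are 19 mm wide; open, the fingers measure 130 mm over their backs; the gripper's body (75 mm by 190 mm) begins 47 mm behind the grasp point.
Start: joints at [1.084, 0.342, 1.524, -0, 1.275, -0.146], TCP at [175.464, 494.833, 198.941] pointing down, gripper open.
Joint ranges: [-2.53, 2.53], [-0.77, 2.02], [0.04, 2.7], [-1, 4.14], [0.28, 2.66], [-3.11, 3.11]. Speed limits (rad/s): [2.57, 2.57, 3.14, 3.14, 3.14, 3.14].

INTERFACE

Orientations are given as [roll, pitch, yaw] about the fixed x, y, z axes, in that order (R = Rz(yaw) Ry(pitch) Rx(roll)).
In Python, from plant import bot gives the robot as it stands. The module is installed in compiled form; this text tells all that it offers.
- The arm moves only by the shell command python3 -m jog 'ROWS' [OPENING]. ROWS is JSON, a list of rows, each a list of 6 numbers: the shift along the tool's x, y, z in mm, then the turn, a rotation vector about the tool's x, y, z in rad. In form: [[dx, dy, dz, rx, ry, rz], ...]. A call has 1 to 12 rows; each row shifts and turns the commanded pose from where the row before left it, along the tool's axes as they then stand; what a row does not reach is not made up. A row lasts 1/10 s, in which the tool goes at most 50 mm and 8.59 degrees, less where a joint would pass 70% of its speed; a pose out of reach is approached as far as the arm can. A call with a gripper value outside its range is refused whole. OPENING is the opening in per cent of the stroke, from 0 (shut) to 100 (fully open), set as the call begins (- or left out, the last holds). The fingers move at their own pace and stop on an object; the grip force is fixed at half the most. Time passes only in rows, so rows that do not move let the fingers close. It gives the time, the measured TCP pose, the force, the opening and the grip force at its end, in the units of the state.
- bot.get_obs(): the state, without advancing time (a new reading comes with each control period).
- bot.capture(name): name is "scene" or "top" or "wrist"; returns the picture (480x640x3 uint8, red, green, blue); there is no depth.
- bot.camera_model(name): a dict with "fx", "fy", "cx", "cy" (pixels), "position" and "orientation" of the camera in the world; the wrist camera has in their place "T_tool_cam" (4x4, takes a point from camera to tool coordinates, whose origin is the TCP and whose axes are the flange's). Camera axes: x right, y down, z forward; pixel columns grow to the right and rows downward; lengths in mm; the calibration is good to about 2 mm. A picture is of the moment at which its call begins: read the wrist's pose just before it. camera_model takes no time and is no camera call.
- bot.close_job(): hands the job in; it is judged then, once.
Trained networks look in the newest picture that a camera, given by its name, has taken for a name from the list of things; names that differ only in an ending like _2 or _b are one class to them, and where a whole thing is asked for, a point or a joint stands for the part that bears it (a point fixed in the world has none). Each returns a list of dicts, best first, with "p" (0 to 1); they miss things now and then, are a little off and sometimes report something else, mostly with a low value. They report only what shows in the picture. A call takes as long as a camera call.
- bot.outline_of(target, camera): "mask" (480x640 bool, what is visible of it) and "pixel" ([column, row] in pixels, amid what is visible of it).
The state is a dict: "time": time; "joint_positions": joint angles; "dq": joint speeds; "tau": joint torques, N m; "tool_pos": TCP position; "tcp_rot": TCP orientation; "contact_force": force on the tool from outside, world axes, zero at the start; "moment": the same for the moment, N m; "grip_width": finger opening in mm; "finger_force": force on a finger pad.
Only numpy, scipy, OpenCV 4.12 (cv2) and the standard library are available. Lean on these libraries where they do the work, as an engineer would, in place of code of your own. Each camera call takes 0.05 s, during which the arm holds its last target. There are 200 camera calls.

TASK

Two small white cabinets with glazed doors stand on the bench, a taller and a lower one. Take the taller one's door by its bar handle and swing it wide open, until it stands about square to the cabinet's front, so that I can get at the vials. Leave the lower cabinet shut.

Things in the scene. Friction and masses are not known exactly. Their poses are not given: they have to be found in the camera images.
- tall_handle (a point): Taller cabinet's handle, moves with the door: upright steel bar, 12 mm thick, 94 mm long, 35 mm in front of the door's face on a thin 8 mm stay near each end. Origin on the bar's axis, 18 mm below its top end, 30 mm below the cabinet's top; pinch it here from above, fingers either side along y. z is up; x points from bar to door face; y along the door towards the hinge.
- tall_door_hinge (a point): Point on the upright hinge axis of the taller cabinet's door, at the height of the handle's origin: the cabinet's front edge, on the left as the robot faces it. In the handle's frame it always lies 35 mm along x and 114 mm along y. Seen from above the door opens clockwise, its handle side coming towards the robot.
- tall_door (a joint): Opening of the taller cabinet's door, rad: 0 shut, 1.57 square to the front, stop at 1.75. Starts shut or slightly ajar; no latch, light friction (1 to 2 N at the handle), stays where left. White cabinet fixed to the bench, 140 mm wide, 130 deep, 250 high, left or right of the lower one; glazed door 134 mm wide, lower edge 30 mm above the bench.
- low_door (a joint): Opening of the lower cabinet's door, rad, 0 shut (as it starts and shall stay). That cabinet is 170 mm wide, 130 deep, 160 high, otherwise of the same make with the same kind of handle; a roll of dark tape lies on top of it.

How it is judged:
By the outcome, as a careful person would: the job done as asked, in the order asked, and still so for the second after the job is handed in, with the robot touching nothing.
It also fails if it takes over 38 s, if anything falls off the work surface, if the arm or the gripper's body presses on something with over 40 N, if the wrist force passes 120 N, or if a joint passes its speed limit or range.

## Working session

There is one attempt and no reset: what is moved stays moved. The work goes in short steps, Python scripts to look and compute and a shell command to move; the robot and the scene stay as the last step left them, time stands still between calls to the robot, and variables do not carry over. Pictures are saved under pics/ and viewed, at most 10 in all, crops included, and the job is handed in when it is done.

```bash
mkdir -p pics
python3 - <<'E'
from plant import bot
import cv2,numpy as np
o=bot.get_obs(); print(o['time'],o['tool_pos'],o['tcp_rot'],o['grip_width'])
ims=[]
for c in ("scene","top"):
    im=bot.capture(c); cv2.imwrite(f'pics/{c}0.png',im[...,::-1])
    m=bot.camera_model(c); print(c,{k:np.round(v,4).tolist() if not isinstance(v,float) else v for k,v in m.items()})
    for t in ("tall_handle","tall_door"):
        for r in bot.outline_of(t,c)[:3]:
            ys,xs=np.nonzero(r['mask']); print(t,r['p'],r['pixel'],xs.min(),xs.max(),ys.min(),ys.max(),len(xs))
E
```

```text
0.0 [175.22359873 494.39893404 198.22849041] [-3.14000788e+00 -2.49079196e-04  2.80077243e+00] 91.94838605417918
scene {'fx': 442.97084039864717, 'fy': 442.97084039864717, 'cx': 323.82379367498726, 'cy': 244.3243040308808, 'position': [-75.2523, -706.3903, 531.9139], 'orientation': [-2.0247, -0.0135, -0.9674]}
tall_handle 0.55 [375.3, 277.0] 341 415 214 348 7602
top {'fx': 455.54146886080713, 'fy': 455.54146886080713, 'cx': 316.20736726575393, 'cy': 235.75223952429204, 'position': [405.854, -274.1047, 1012.7152], 'orientation': [-2.9877, 0.0047, -1.5954]}
tall_handle 0.82 [392.2, 237.8] 348 432 227 269 1925
```

View pics/scene0.png

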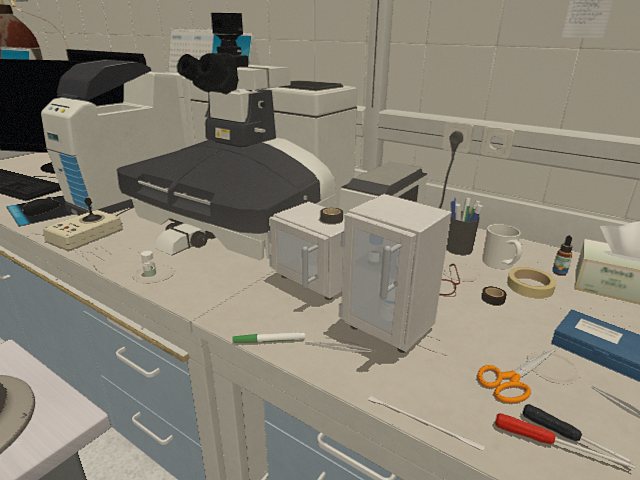

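View pics/top0.png

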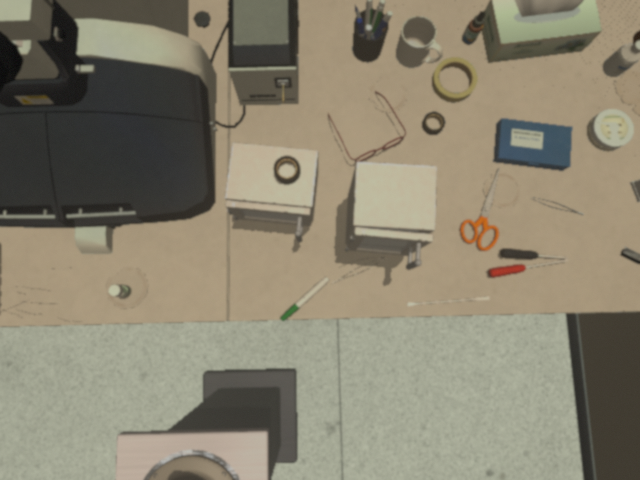

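The tall cabinet is the right one (top view: lid about (353–436, 164–240), handle near (417,255)). The lower one is to its left and carries the tape roll. I'll zoom in for accurate points.

Run:
```python
import cv2,numpy as np
a=cv2.imread('pics/top0.png')[155:275,340:450]; a=cv2.resize(a,None,fx=5,fy=5,interpolation=cv2.INTER_CUBIC)[:600]
b=cv2.imread('pics/scene0.png')[185:355,335:455]; b=cv2.resize(b,(int(120*2.05),348),interpolation=cv2.INTER_CUBIC)
c=np.zeros((600,800,3),np.uint8); c[:,:550]=a; c[:348,552:552+246]=b
cv2.imwrite('pics/crop0.png',c)
```

```text
Traceback (most recent call last):
ValueError: could not broadcast input array from shape (348,245,3) into shape (348,246,3)
```

Run:
```python
import cv2,numpy as np
a=cv2.imread('pics/top0.png')[155:275,340:450]; a=cv2.resize(a,None,fx=5,fy=5,interpolation=cv2.INTER_CUBIC)[:600]
b=cv2.imread('pics/scene0.png')[185:355,335:455]; b=cv2.resize(b,(240,340),interpolation=cv2.INTER_CUBIC)
c=np.zeros((600,800,3),np.uint8); c[:,:550]=a; c[:340,555:795]=b
cv2.imwrite('pics/crop0.png',c)
```

```text
(no output)
```

View pics/crop0.png

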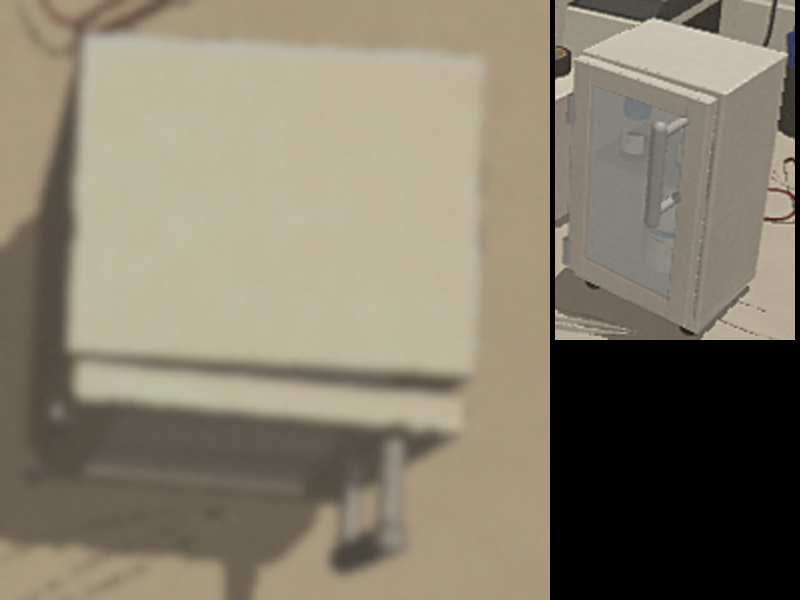

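The crop shows the bar's top end at crop (393,538) in the top view and (660,126) in the scene view. The body lid corners are (83,36), (483,60), (470,375) and (68,353), and the door's front top edge runs from (75,402) to (460,432).

```bash
cat > h.py <<'E'
from plant import bot
import numpy as np
from scipy.spatial.transform import Rotation as R
def ray(cam,px):
    m=bot.camera_model(cam)
    d=R.from_euler('xyz',m['orientation']).as_matrix()@[(px[0]-m['cx'])/m['fx'],(px[1]-m['cy'])/m['fy'],1]
    return np.array(m['position']),d/np.linalg.norm(d)
def atz(cam,px,z):
    p,d=ray(cam,px); return p+d*(z-p[2])/d[2]
def tri(*obs):
    A=0;b=0
    for c,px in obs:
        p,d=ray(c,px);P=np.eye(3)-np.outer(d,d);A=A+P;b=b+P@p
    x=np.linalg.solve(A,b); return x,[np.linalg.norm((np.eye(3)-np.outer(ray(c,q)[1],ray(c,q)[1]))@(x-ray(c,q)[0])) for c,q in obs]
E
python3 - <<'E'
from h import *
np.set_printoptions(precision=1,suppress=True)
T=lambda x,y:(340+x/5,155+y/5); S=lambda x,y:(335+(x-555)/2,185+y/2)
c=[atz('top',T(*q),250) for q in [(83,36),(483,60),(470,375),(68,353)]]
for i in c: print(i)
print('sides',[np.linalg.norm(c[i]-c[(i+1)%4]) for i in range(4)],'yaw',np.arctan2(*(c[1]-c[0])[:2]),np.arctan2(*(c[2]-c[3])[:2]))
d=[atz('top',T(*q),248) for q in [(75,402),(460,432)]];print('door',d,np.linalg.norm(d[1]-d[0]),np.arctan2(*(d[1]-d[0])[:2]))
print('bar top',tri(('top',T(393,540)),('scene',S(660,126))),atz('top',T(393,540),238))
print('bar bot',tri(('top',T(345,560)),('scene',S(653,225))),atz('top',T(345,560),144))
print('scene lid', [atz('scene',S(*q),250) for q in [(655,20),(785,55),(720,98),(577,58)]])
print(bot.camera_model('wrist'))
E
```

```text
[ 651.7 -346.7  250. ]
[ 639.4 -484.9  250. ]
[ 529.  -473.3  250. ]
[ 540.  -337.4  250. ]
sides [np.float64(138.72239959540673), np.float64(111.03076040142443), np.float64(136.39236212887863), np.float64(112.02547414663579)] yaw -3.053150781468773 -3.060542333844711
door [array([ 523.4, -339.3,  248. ]), array([ 509.9, -469.2,  248. ])] 130.62377985915072 -3.0374126009959497
bar top (array([ 475.4, -448. ,  234.2]), [np.float64(0.6653159197078558), np.float64(0.6653159197080218)]) [ 474.7 -446.6  238. ]
bar bot (array([ 476.1, -449. ,  145.7]), [np.float64(0.641931584845887), np.float64(0.6419315848457701)]) [ 475.9 -448.8  144. ]
scene lid [array([ 646.2, -354.3,  250. ]), array([ 633.6, -486.1,  250. ]), array([ 517.3, -477.2,  250. ]), array([ 521.2, -345.5,  250. ])]
{'fx': 360.4820298994101, 'fy': 360.4820298994101, 'cx': 330.1082752169029, 'cy': 239.0231112064959, 'T_tool_cam': array([[  -0. ,   -1. ,   -0.3,   80.5],
       [   1. ,   -0. ,   -0. ,   -0.6],
       [   0. ,   -0.3,    1. , -185.2],
       [   0. ,    0. ,    0. ,    1. ]])}
```

Bar at (475.5, −448), upright, with heights matching (234/146 against 238/144). The cabinet's yaw is about −0.09 and the door is practically shut. The hinge comes out at about (522, −338), which matches the door corner. I'll lift, align the yaw to about 3.04, and travel round.

```bash
python3 -m jog '[[0,0,-50,0,0,-0.12],[0,0,-50,0,0,-0.12],[-24.8,-41.2,0,0,0,0],[-24.8,-41.2,0,0,0,0],[-24.8,-41.2,0,0,0,0],[-24.8,-41.2,0,0,0,0],[-24.8,-41.2,0,0,0,0],[-24.8,-41.2,0,0,0,0],[-24.8,-41.2,0,0,0,0],[-24.8,-41.2,0,0,0,0],[-24.8,-41.2,0,0,0,0],[-24.8,-41.2,0,0,0,0]]' 100
```

```text
time: 1.5
tool_pos: [381.1, 58.1, 299.2]
tcp_rot: [3.141, 0.001, 3.041]
contact_force: [1.3, 1.1, 0.4]
grip_width: 91.6
finger_force: 0.0
```

```bash
python3 -m jog '[[-13,-45,0,0,0,0],[-13,-45,0,0,0,0],[-13,-45,0,0,0,0],[-13,-45,0,0,0,0],[-13,-45,0,0,0,0],[-13,-45,0,0,0,0],[-13,-45,0,0,0,0],[-13,-45,0,0,0,0],[-13,-45,0,0,0,0],[-13,-45,0,0,0,0],[-13,-45,0,0,0,0],[0,0,0,0,0,0]]' 100
python3 - <<'E'
from plant import bot
import cv2,numpy as np
o=bot.get_obs(); print(o['tool_pos'],o['tcp_rot'])
im=bot.capture('wrist'); cv2.imwrite('pics/w1.png',im[...,::-1])
for r in bot.outline_of('tall_handle','wrist')[:2]:
    ys,xs=np.nonzero(r['mask']); print(r['p'],r['pixel'],xs.min(),xs.max(),ys.min(),ys.max())
E
```

```text
time: 2.7
tool_pos: [472.4, -452.0, 294.8]
tcp_rot: [3.14, -0.003, 3.036]
contact_force: [-0.4, 0.2, -0.8]
grip_width: 91.7
finger_force: 0.0
[ 472.40500822 -452.01498337  294.76722967] [ 3.1398272  -0.00339056  3.03638474]
0.92 [378.1, 274.0] 309 495 216 321
```

View pics/w1.png

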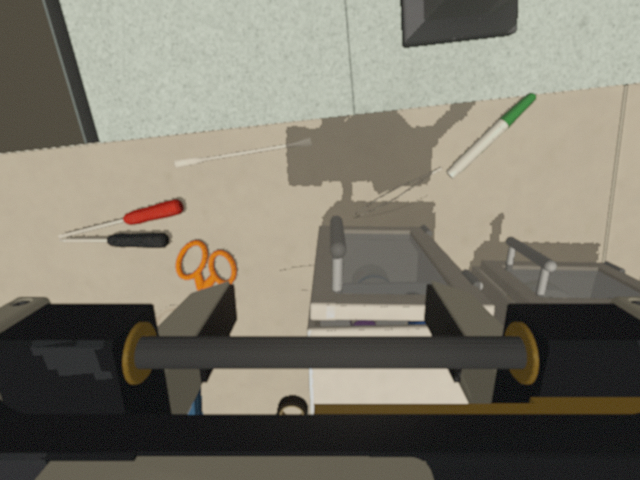

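The wrist view shows the bar's top end at about (338,249), its bottom at (337,221), and a slightly ajar door (a dark gap near row 322).

Run:
```python
from h import *
np.set_printoptions(precision=1,suppress=True)
m=bot.camera_model('wrist');T=np.array(m['T_tool_cam'])
o=bot.get_obs();Rt=R.from_euler('xyz',o['tcp_rot']).as_matrix();p=np.array(o['tool_pos'])
W=np.eye(4);W[:3,:3]=Rt;W[:3,3]=p;C=W@T
def f(px,z):
    d=C[:3,:3]@[(px[0]-m['cx'])/m['fx'],(px[1]-m['cy'])/m['fy'],1]; return C[:3,3]+d*(z-C[2,3])/d[2]
for n,px,z in [('top',(338,250),238),('bot',(337,221),144),('doorL',(424,307),248),('doorR',(312,304),248)]:
    print(n,f(px,z), 'tool',Rt.T@(f(px,z)-p))
```

```text
top [ 477.6 -443.1  238. ] tool [-4.3  4.8 59.2]
bot [ 480.5 -442.1  144. ] tool [ -7.3   5.8 153.1]
doorL [ 524.  -385.2  248. ] tool [-44.6  67.1  49.2]
doorR [ 513.2 -465.6  248. ] tool [-42. -14.  49.]
```

```bash
python3 -c "
from plant import bot
for i in range(2):
  o=bot.get_obs();print(o['time'],o['tool_pos'],o['tcp_rot'])"
```

```text
2.8 [ 472.88499772 -447.55233149  297.14835331] [ 3.13936761e+00 -1.71788581e-03  3.03940443e+00]
2.8 [ 472.88499772 -447.55233149  297.14835331] [ 3.13936761e+00 -1.71788581e-03  3.03940443e+00]
```

```bash
python3 -m jog '[[-4,0,24,0,0,0],[0,0,24,0,0,0],[0,0,24,0,0,0],[0,0,24,0,0,0],[0,0,0,0,0,0],[0,0,0,0,0,0]]' 100
python3 -m jog '[[0,0,0,0,0,0],[0,0,0,0,0,0],[0,0,0,0,0,0],[0,0,0,0,0,0],[0,0,0,0,0,0],[0,0,0,0,0,0]]' 0
```

```text
time: 3.4
tool_pos: [477.5, -446.4, 204.3]
tcp_rot: [-3.141, 0.001, 3.042]
contact_force: [0.9, -0.0, 0.7]
grip_width: 91.8
finger_force: 0.0
time: 4.0
tool_pos: [477.2, -447.3, 202.9]
tcp_rot: [3.141, 0.0, 3.041]
contact_force: [-0.0, 0.1, -0.3]
grip_width: 48.5
finger_force: 0.0
```

```bash
python3 -m jog '[[0,0,0,0,0,0],[0,0,0,0,0,0],[0,0,0,0,0,0],[0,0,0,0,0,0],[0,0,0,0,0,0],[0,0,0,0,0,0],[0,0,0,0,0,0]]' 0
```

```text
time: 4.7
tool_pos: [477.3, -446.9, 202.9]
tcp_rot: [3.141, -0.0, 3.041]
contact_force: [0.1, 2.6, 1.0]
grip_width: 9.3
finger_force: 30.0
```

Width 9.3 for a 12 mm bar is suspicious, so I'll look.

Run:
```python
from plant import bot
import cv2,numpy as np
o=bot.get_obs();print(o['grip_width'],o['contact_force'],o['moment'])
a=bot.capture('wrist')[200:350,230:430,::-1]; b=bot.capture('scene')[185:355,335:455,::-1]
c=np.zeros((600,800,3),np.uint8); c[:300,:400]=cv2.resize(a,(400,300),interpolation=2); c[:510,420:780]=cv2.resize(b,(360,510),interpolation=2)
cv2.imwrite('pics/g1.png',c)
```

```text
9.254029248260167 [0.12231152 2.61538722 1.0074338 ] [ 0.50257396 -0.08583973  0.00991054]
```

View pics/g1.png

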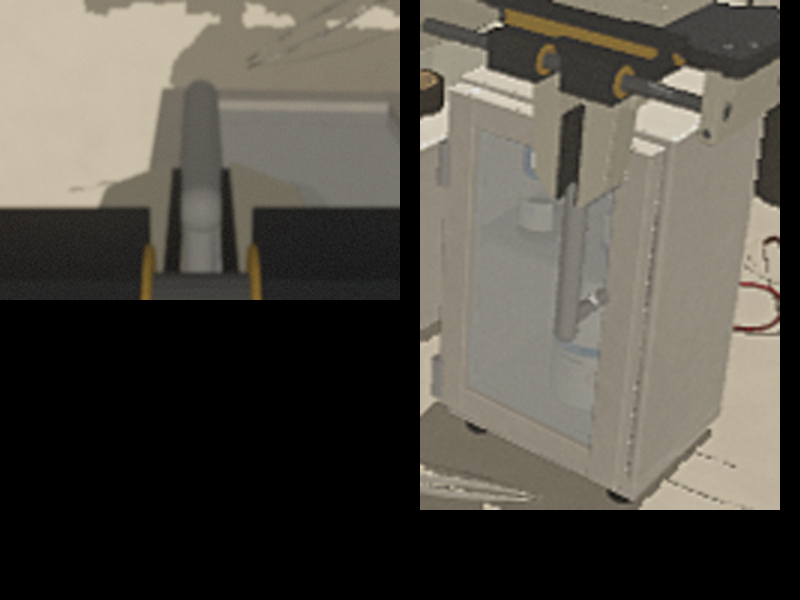

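The bar sits squarely between the pads. Each row now turns 0.1 rad about the hinge at tool (−35, 114), which shifts the tool by (11.2, 4.06).

```bash
python3 -m jog '[[11.2,4.06,0,0,0,0.1],[11.2,4.06,0,0,0,0.1],[11.2,4.06,0,0,0,0.1],[11.2,4.06,0,0,0,0.1],[0,0,0,0,0,0]]' 0
```

```text
time: 5.3
tool_pos: [438.2, -418.9, 202.8]
tcp_rot: [3.139, -0.0, 2.638]
contact_force: [3.2, 5.1, -1.2]
grip_width: 9.4
finger_force: 30.0
```

```bash
python3 -m jog '[[11.2,4.06,0,0,0,0.1],[11.2,4.06,0,0,0,0.1],[11.2,4.06,0,0,0,0.1],[11.2,4.06,0,0,0,0.1],[11.2,4.06,0,0,0,0.1],[0,0,0,0,0,0]]' 0; python3 -m jog '[[11.2,4.06,0,0,0,0.1],[11.2,4.06,0,0,0,0.1],[11.2,4.06,0,0,0,0.1],[11.2,4.06,0,0,0,0.1],[0,0,0,0,0,0],[0,0,0,0,0,0]]' 0
```

```text
time: 5.9
tool_pos: [410.2, -368.0, 202.9]
tcp_rot: [3.138, 0.001, 2.139]
contact_force: [7.8, 2.4, -2.9]
grip_width: 9.3
finger_force: 30.0
time: 6.5
tool_pos: [407.3, -322.4, 202.9]
tcp_rot: [3.138, 0.002, 1.741]
contact_force: [8.8, 0.7, -5.0]
grip_width: 9.2
finger_force: 30.0
```

```bash
python3 -m jog '[[11.2,4.3,0,0,0,0.1],[11.2,4.3,0,0,0,0.1],[7.8,3,0,0,0,0.07],[0,0,0,0,0,0],[0,0,0,0,0,0]]' 0
python3 -m jog '[[0,0,0,0,0,0],[0,0,0,0,0,0],[0,0,0,0,0,0],[0,0,0,0,0,0],[0,0,0,0,0,0],[0,0,0,0,0,0]]' 45
```

```text
time: 7.0
tool_pos: [415.6, -291.8, 202.9]
tcp_rot: [3.139, 0.001, 1.471]
contact_force: [4.5, -0.7, -4.0]
grip_width: 9.0
finger_force: 30.0
time: 7.6
tool_pos: [414.2, -291.4, 202.9]
tcp_rot: [3.142, 0.0, 1.471]
contact_force: [-0.2, 0.4, -0.6]
grip_width: 40.6
finger_force: 0.0
```

```bash
python3 -m jog '[[0,0,-25,0,0,0],[0,0,-30,0,0,0],[0,0,-30,0,0,0],[0,0,-30,0,0,0],[20,-20,0,0,0,0],[30,-30,0,0,0,0],[30,-30,0,0,0,0],[30,-30,0,0,0,0],[30,0,0,0,0,0],[30,0,0,0,0,0],[0,0,0,0,0,0],[0,0,0,0,0,0]]' 45
python3 - <<'E'
from plant import bot
import cv2,numpy as np
a=bot.capture('top')[140:300,210:450,::-1]; b=bot.capture('scene')[160:360,260:460,::-1]
c=np.zeros((600,800,3),np.uint8); c[:320,:480]=cv2.resize(a,(480,320),interpolation=2); c[:300,490:790]=cv2.resize(b,(300,300),interpolation=2)
cv2.imwrite('pics/end.png',c)
E
```

```text
time: 8.8
tool_pos: [321.9, -111.1, 318.2]
tcp_rot: [3.141, 0.001, 1.473]
contact_force: [-0.0, 0.2, 0.2]
grip_width: 41.3
finger_force: 0.0
```

View pics/end.png

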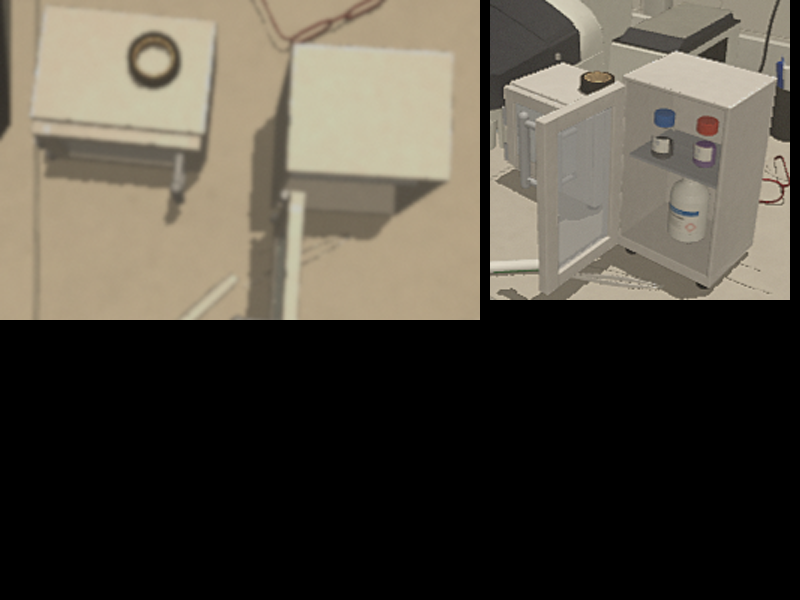

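The tall door stands square to the front: in the crop its top edge runs from (295,195) down to (290,320). The lower cabinet is shut with the tape still on it, and the arm is clear.

```bash
python3 -c "
from plant import bot
print(bot.close_job())"
```

```text
the job is handed in; nothing more can be done
None
```

The taller cabinet's door is open about square to its front (about 1.57 rad, by the gripper's turn and the pictures), the lower cabinet is still shut, the arm is clear of everything, and the job was handed in at about 9 s.

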